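# Snap the front cover onto a controller module with the seating tool

### The arm

A 6-joint arm with a two-finger parallel gripper is mounted at the origin on the work surface. World frame = base frame: x ahead of the robot, y to its left, z up, the work surface at z = 0. Lengths are in m, angles in rad, forces in N, time in s.
With the tool pointing down it reaches from about 0.3 to 0.775 m from the base axis. Payload 14.6 kg.
Tool frame: the origin (TCP) lies at the centre of the arm's flange, where the gripper is bolted on; the fingertips stand 199 mm ahead of it and the grasp point (between the pads) lies ctrl.tcp_to_grasp ahead of it (ctrl.tcp_to_grasp is the distance from the TCP to the grasp point, in m); z points along the fingers, y is the line along which they close (so a half turn about z gives the same grasp; the last joint's range is limited). The gripper opens to 94 mm and grips with 3 to 60 N. Pads are 16 mm wide; open, the fingers measure 119 mm over their backs; the gripper's body (75 mm by 177 mm) begins 78 mm behind the grasp point.
Start: joints at [1.057, 0.3, 1.521, -0, 1.321, -0.067], TCP at [0.238, 0.496, 0.405] pointing down, gripper open.
Joint ranges: [-3.03, 3.03], [-0.79, 2.21], [0.23, 2.52], [-1.04, 4.18], [0, 3.07], [-2.55, 2.55]. Speed limits (rad/s): [2.22, 2.22, 2.57, 3.14, 3.14, 3.14].

### API

Orientations are given as [roll, pitch, yaw] about the fixed x, y, z axes, in that order (R = Rz(yaw) Ry(pitch) Rx(roll)).
In Python, from station import ctrl gives the robot as it stands. The module is installed in compiled form; this text tells all that it offers.
- The arm moves only by the shell command python3 -m jog 'ROWS' [OPENING] [FORCE]. ROWS is JSON, a list of rows, each a list of 6 numbers: the shift along the tool's x, y, z in cm, then the turn, a rotation vector about the tool's x, y, z in rad. In form: [[tx, ty, tz, ax, ay, az], ...]. A call has 1 to 8 rows; each row is the pose to reach, as a shift and turn from the pose commanded when the call began, along the tool's axes at that moment; what a row does not reach only later rows make up. A row lasts 1/10 s, in which the tool goes at most 50 mm and 8.59 degrees, less where a joint would pass 70% of its speed; a pose out of reach is approached as far as the arm can. A call with a gripper value outside its range is refused whole. OPENING is the opening in per cent of the stroke, from 0 (shut) to 100 (fully open), set as the call begins (- or left out, the last holds). The fingers move at their own pace and stop on an object; FORCE is the grip in N (left out, the last holds). Time passes only in rows, so rows that repeat a pose let the fingers close. It gives the time, the measured TCP pose, the force, the opening and the grip force at its end, in the units of the state.
- ctrl.get_obs(): the state, without advancing time (a new reading comes with each control period).
- ctrl.camera(name): name is "scene" or "top" or "wrist"; returns a dict with "img" (400x640x3 uint8, blue, green, red), "intrinsics" (3x3 intrinsics, pixels), "R" (3x3) and "t" (3): a world point X has camera coordinates R X + t. Camera axes: x right, y down, z forward; pixel columns grow to the right and rows downward; lengths in m; the calibration is good to about 2 mm. A picture is of the moment at which its call begins. There is no depth.
- ctrl.hand_in(): hands the job in; it is judged then, once.
The state is a dict: "time_s": time; "qpos": joint angles; "joint_vel": joint speeds; "tau": joint torques, N m; "ee_pos": TCP position; "eef_rot": TCP orientation; "force": force on the tool from outside, world axes, zero at the start; "moment": the same for the moment, N m; "grip_width": finger opening in m; "grip_force": force on a finger pad.
Only numpy, scipy, OpenCV 4.12 (cv2) and the standard library are available. Lean on these libraries where they do the work, as an engineer would, in place of code of your own. Each camera call takes 0.05 s, during which the arm holds its last target. There are 200 camera calls.

### The job

Fit the loose front cover to the open controller module: lay it level in the mouth of the hood, either way round, so that it rests loosely on the latches, and let go. Then take the orange-handled seating tool, settle its rubber pad squarely inside the cover's raised rim, feeling for it if need be, and only then press straight down, firmly but without crushing, until the cover clicks fully home with no gap anywhere; the gripper itself must stay off the cover while it goes home and afterwards. Stand the tool back in its grey tray, let go of it, and leave everything else where it is.

Things in the scene. Friction and masses are not known exactly. Their poses are not given: they have to be found in the camera images.
- module: White rail-mounted controller module lying face up, fixed to the bench on a plywood board 200 x 110 mm. Origin: board centre, on the bench; x along the module's long side, z up. Lower body 106 (x) x 90 (y) mm; green terminal rows along both long sides reach 63 mm up. Between them the hood, 106 x 48 mm outside, walls 3 mm, open on top (mouth 100 x 42 mm), rim 78 mm above the bench.
- module_mouth (a point): Centre of the hood's open mouth at rim height, 78 mm above the bench; axes as the module's. Four grey sprung latch noses stick 2.7 mm into the mouth from its long walls, at x = +-29 mm, 4.4 mm below the rim. The cover laid loosely rests on them: lip about 6 mm inside the mouth, flange about 8 mm above the rim, 1 to 1.5 mm of play each way.
- module_seat (a point): Where the cover's origin lies when fully home: 14 mm below module_mouth; axes as the module's. From lying loose, 8 mm higher, a downward push of 9 to 15 N on the middle takes the cover past the latches: resistance builds up over the first 2 mm, gives way at the click, then rises steeply when the flange meets the hood's rim. The latches then hold it.
- cover: White snap-in cover, right way up on the blue mat; 50 g, same after a half turn. Origin: centre of its underside; x along its 106 mm side, z up. From below: lip 97 (x) x 40 mm, 14 mm deep, its lower 6 mm tapered in about 5 mm all round, snap beads on the long sides; flange 106 x 46 mm, 14 to 18 mm up, to hold by its long edges; raised rim, 18 to 23 mm up, round a sunken dark window 78 x 32 mm.
- seating_tool: Hand seating tool standing in its tray, 0.18 kg. Origin: centre of its underside; z up. From below: black rubber pad 76 (x) x 30 (y) x 4 mm that fits inside the cover's raised rim with 1 mm of play each way; wooden foot 90 x 42 mm, 4 to 14 mm up, that then bears on the rim; orange handle 36 (x) x 22 (y) mm, 14 to 64 mm up. Not in the rim it stands 4 mm too high. More than 60 N from it cracks the cover.
- tool_tray: Grey open tray, fixed: 150 (x) x 120 (y) x 12 mm outside, walls and floor 4 mm, so its floor is 4 mm above the bench. Origin: centre of the underside.
- esd_mat: Blue mat, fixed: 170 (x) x 200 (y) x 3 mm; the cover and a green terminal plug lie on it. Origin: centre of the underside.
- terminal_plug: Green terminal plug 42 x 12 x 16 mm on the mat. Bystander. Origin: centre of the underside.
- finished_module: Finished white module 106 x 90 x 67 mm standing loose on the bench beyond. Bystander. Origin: centre of the underside.
- screwdriver: Red-handled screwdriver, 190 mm, lying on the bench. Bystander.
- multimeter: Yellow multimeter 88 x 176 x 44 mm lying on the bench. Bystander. Origin: centre of the underside.
- end_clamp: Grey rail end clamp 10 x 48 x 42 mm standing on the bench. Bystander. Origin: centre of the underside.
- mug: Blue mug, 76 mm diameter, 85 mm tall. Bystander. Origin: centre of the underside.
Mind the look-alikes: they are no part of the job. What is shaped like the seating_tool but blue or yellow is not meant.

How it is judged:
By the outcome, as a careful person would: the job done as asked, in the order asked, and still so for the second after the job is handed in, with the robot touching nothing.
It also fails if it takes over 72 s, if anything falls off the work surface, if the arm or the gripper's body presses on something with over 40 N, if the wrist force passes 120 N, or if a joint passes its speed limit or range.

## Working session

There is one attempt and no reset: what is moved stays moved. The work goes in short steps, Python scripts to look and compute and a shell command to move; the robot and the scene stay as the last step left them, time stands still between calls to the robot, and variables do not carry over. Pictures are saved under pics/ and viewed, at most 12 in all, crops included, and the job is handed in when it is done.

```bash
mkdir -p pics; cat > h.py <<'E'
import numpy as np, cv2
from station import ctrl
def cam(n):
    c=ctrl.camera(n); return c['img'],np.array(c['intrinsics']),np.array(c['R']),np.array(c['t'])
def back(c,uv,z):
    _,K,R,t=c; uv=np.atleast_2d(uv).astype(float)
    d=(np.linalg.inv(K)@np.c_[uv,np.ones(len(uv))].T).T@R; o=-R.T@t
    return o+d*((z-o[2])/d[:,2])[:,None]
def proj(c,X):
    _,K,R,t=c; p=(np.atleast_2d(X)@R.T+t)@K.T; return p[:,:2]/p[:,2:]
def save(c,f): 
    import pickle; pickle.dump(c,open('pics/'+f+'.pkl','wb')); cv2.imwrite('pics/'+f+'.png',c[0])
def load(f):
    import pickle; return pickle.load(open('pics/'+f+'.pkl','rb'))
def crop(c,f,u,v,w,h,s): cv2.imwrite('pics/'+f+'.png',cv2.resize(c[0][v:v+h,u:u+w],None,fx=s,fy=s,interpolation=cv2.INTER_CUBIC))
E
python3 - <<'E'
from h import *
for n in ['top','scene']:
    c=cam(n); save(c,n+'0'); print(n,-c[2].T@c[3],c[1][0,0])
o=ctrl.get_obs(); print({k:np.round(v,3) for k,v in o.items()}, ctrl.tcp_to_grasp)
E
```

```text
top [ 0.43804772 -0.08674769  1.27497608] 366.6921878501132
scene [1.4909627  0.40726499 0.79809277] 409.65055657849837
{'time_s': np.float64(0.1), 'qpos': array([ 1.057,  0.3  ,  1.522, -0.   ,  1.321, -0.067]), 'joint_vel': array([-0.   , -0.002, -0.002, -0.   , -0.002,  0.   ]), 'tau': array([ 3.0000e-03, -5.3265e+01, -3.5328e+01,  7.1000e-02,  2.3000e-02,
       -0.0000e+00]), 'ee_pos': array([0.238, 0.496, 0.404]), 'eef_rot': array([-3.141, -0.   ,  2.695]), 'force': array([0.038, 0.294, 0.825]), 'moment': array([ 0.003, -0.006,  0.043]), 'grip_force': np.float64(0.0), 'grip_width': np.float64(0.094)} 0.1804
```

View pics/top0.png

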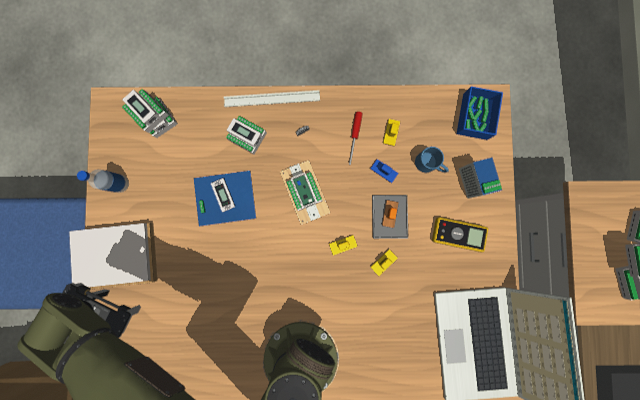

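View pics/scene0.png

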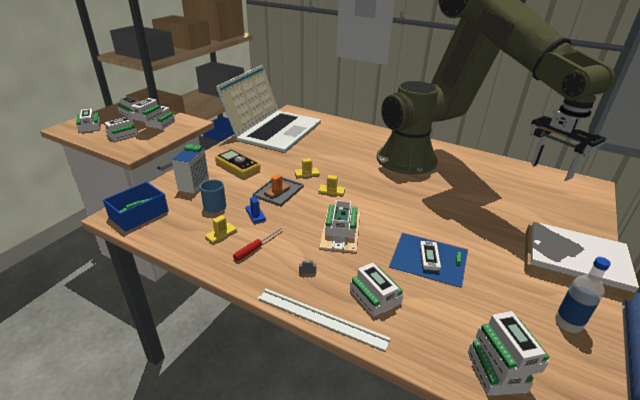

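The top view shows the cover on the blue mat at (222,195), the open module at (305,191) and the orange tool in the grey tray at (390,214). Things that could be mistaken for them:
- **Tool look-alikes:** yellow at (391,131), (343,244) and (384,262), and blue at (383,170). I choose the orange one in the tray.
- **Cover/module look-alikes:** the finished modules at (245,133) and (148,112). I choose the loose cover on the mat and the open hood on the plywood board.

The scene view agrees, with the cover at (429,256), module at (340,220) and tool at (277,185).

```bash
python3 - <<'E'
from h import *
c=load('top0')
a=cv2.resize(c[0][165:235,185:265],None,fx=5,fy=5,interpolation=cv2.INTER_CUBIC)
b=cv2.resize(c[0][155:225,270:340],None,fx=5,fy=5,interpolation=cv2.INTER_CUBIC)
d=cv2.resize(c[0][185:245,365:415],None,fx=5,fy=5,interpolation=cv2.INTER_CUBIC)
im=np.zeros((600,750,3),np.uint8)
im[:350,:400]=a; im[:350,400:750]=b; im[:0]=0
im[300:600,:250][50:]=d[:250] ; cv2.imwrite('pics/crop1.png',im)
E
```

```text
(no output)
```

View pics/crop1.png

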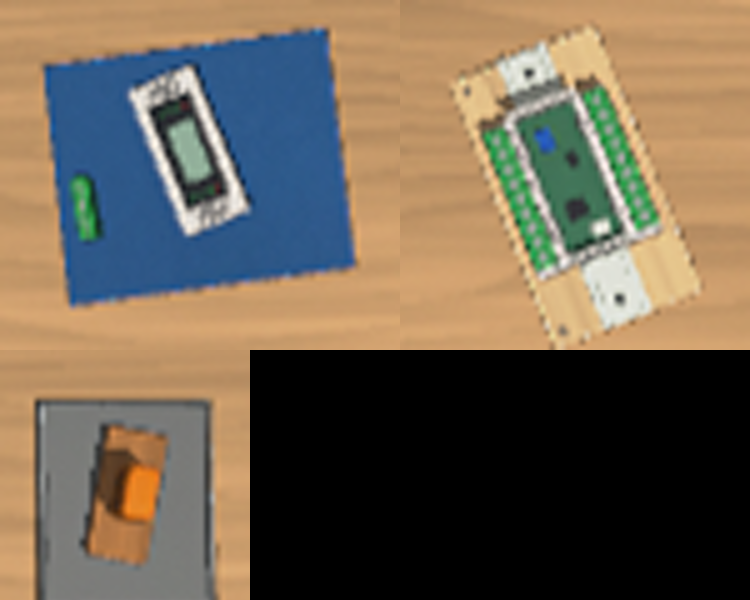

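The crop confirms the choice: white cover with a sunken window, corners near crop (128,88),(193,65),(250,212),(190,237). The hood mouth is open, with the green board visible at about (575,175), and the orange-handled tool's foot has corners at (105,425),(168,437),(148,565),(85,553). I'll take rough poses from these and refine with the wrist camera.

```bash
cat >> h.py <<'E'
def rect(P):
    # corners in order; centre, yaw of long side, sizes
    P=np.array(P)[:,:2]; m=P.mean(0); a=(P[1]-P[0]+P[2]-P[3])/2; b=(P[2]-P[1]+P[3]-P[0])/2
    if np.linalg.norm(a)<np.linalg.norm(b): a,b=b,a
    if a[0]<0:a=-a
    return m.round(4),np.arctan2(a[1],a[0]).round(4),np.linalg.norm(a).round(4),np.linalg.norm(b).round(4)
def plan(goal,yawy):
    # goal: TCP world xyz; yawy: world yaw wanted for tool y. rows in tool axes
    from scipy.spatial.transform import Rotation as Ro
    o=ctrl.get_obs(); R=Ro.from_euler('xyz',o['eef_rot']).as_matrix()
    d=R.T@(np.array(goal)-o['ee_pos'])*100
    y=np.array([np.cos(yawy),np.sin(yawy),0]); best=None
    for s in (1,-1):
        z=np.array([0,0,-1.]); x=np.cross(s*y,z); G=np.c_[x,s*y,z]
        print('shift cm',d.round(2),'rotvec',Ro.from_matrix(R.T@G).as_rotvec().round(4))
    print('q6',o['qpos'][5],'eepos',o['ee_pos'].round(4))
E
python3 - <<'E'
from h import *
c=load('top0')
f=lambda P,ou,ov:(np.array(P)+0.5)/5-0.5+[ou,ov]
print('cover',rect(back(c,f([(128,88),(193,65),(250,212),(190,237)],185,165),.021)))
m=f([(108,115),(175,86),(235,235),(160,268)],270,155)
print('mod',rect(back(c,m,.078)))
b=f([(50,80),(195,25),(303,290),(160,348)],270,155);print('board',rect(back(c,b,.012)))
t=f([(105,75),(168,87),(148,215),(85,203)],365,185)
print('tool',rect(back(c,t,.018)))
ha=f([(125,115),(160,117),(155,172),(120,168)],365,185)
print('handle',rect(back(c,ha,.068)))
print('tray',back(c,[(390,216)],.012))
w=cam('wrist'); save(w,'w0')
from scipy.spatial.transform import Rotation as Ro
o=ctrl.get_obs();Rt=Ro.from_euler('xyz',o['eef_rot']).as_matrix()
print('wristcam in tool',Rt.T@(-w[2].T@w[3]-o['ee_pos']));print(Rt.T@w[2].T,w[1][0])
m=rect(back(c,f([(128,88),(193,65),(250,212),(190,237)],185,165),.021))
plan([*m[0],.35],m[1]+np.pi/2)
E
```

```text
cover (array([0.5554, 0.2625]), np.float64(0.3916), np.float64(0.1108), np.float64(0.0457))
mod (array([ 0.5643, -0.0185]), np.float64(0.3499), np.float64(0.1063), np.float64(0.0508))
board (array([ 0.5648, -0.0198]), np.float64(0.3826), np.float64(0.2004), np.float64(0.107))
tool (array([ 0.4863, -0.3111]), np.float64(-0.1757), np.float64(0.089), np.float64(0.0439))
handle (array([ 0.4855, -0.311 ]), np.float64(-0.1139), np.float64(0.0358), np.float64(0.0231))
tray [[ 0.47815143 -0.3122865   0.012     ]]
wristcam in tool [0.08400486 0.00056438 0.01973804]
[[-1.40506994e-04 -9.57049273e-01 -2.89925283e-01]
 [ 9.99999989e-01 -1.18710949e-04 -9.27644679e-05]
 [ 5.43628610e-05 -2.89925293e-01  9.57049278e-01]] [275.27693327   0.         319.47737983]
shift cm [-38.75  -7.32   5.43] rotvec [-7.000e-04 -4.000e-04 -8.384e-01]
shift cm [-38.75  -7.32   5.43] rotvec [-5.0000e-04  9.0000e-04  2.3032e+00]
q6 -0.06657645851580768 eepos [0.2376 0.496  0.4042]
```

```bash
python3 -m jog '[[-5,-1,1,0,0,-0.13],[-38.8,-7.3,5.4,0,0,-0.838],[-38.8,-7.3,5.4,0,0,-0.838],[-38.8,-7.3,5.4,0,0,-0.838],[-38.8,-7.3,5.4,0,0,-0.838],[-38.8,-7.3,5.4,0,0,-0.838],[-38.8,-7.3,5.4,0,0,-0.838],[-38.8,-7.3,5.4,0,0,-0.838]]' 100
python3 -m jog '[[0,0,0,0,0,0]]'; python3 - <<'E'
from h import *
plan([.5554,.2625,.30],.3916+np.pi/2)
E
```

```text
time_s: 0.95
ee_pos: [0.5428, 0.2718, 0.3526]
eef_rot: [3.142, -0.0, -2.749]
force: [0.1, 0.6, 0.8]
grip_width: 0.0943
grip_force: 0.0
time_s: 1.05
ee_pos: [0.5447, 0.2696, 0.3513]
eef_rot: [-3.141, -0.002, -2.755]
force: [0.2, 0.9, -0.2]
grip_width: 0.0941
grip_force: 0.0
shift cm [-0.73 -1.06  5.13] rotvec [-0.0007 -0.0017 -0.0052]
shift cm [-0.73 -1.06  5.13] rotvec [-2.7000e-03  1.0000e-03  3.1364e+00]
q6 -1.5575292070176523 eepos [0.5447 0.2696 0.3513]
```

```bash
python3 -m jog '[[-0.7,-1,5,0,0,0],[-0.7,-1,5,0,0,0],[-0.7,-1,5,0,0,0],[-0.7,-1,5,0,0,0]]'; python3 - <<'E'
from h import *
w=cam('wrist'); save(w,'w1')
plan([.5554,.2625,.30],.3916+np.pi/2)
E
```

```text
time_s: 1.45
ee_pos: [0.5514, 0.2675, 0.305]
eef_rot: [3.142, 0.002, -2.75]
force: [0.1, -0.3, 0.3]
grip_width: 0.0939
grip_force: 0.0
shift cm [-0.18 -0.61  0.52] rotvec [0.0001 0.0026 0.0005]
shift cm [-0.18 -0.61  0.52] rotvec [-4.1000e-03  1.0000e-04 -3.1411e+00]
q6 -1.5711331681176974 eepos [0.5514 0.2674 0.3051]
```

View pics/w1.png

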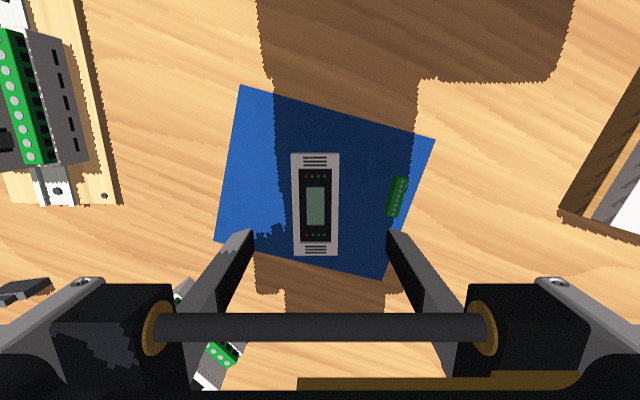

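The wrist view shows the cover with flange corners near (291,153),(338,153),(339,256),(292,256), and the plug at (397,197). I'll segment it for accuracy.

```bash
cat >> h.py <<'E'
def whiterect(c,u0,u1,v0,v1,z,thr=90,sat=60):
    hsv=cv2.cvtColor(c[0],cv2.COLOR_BGR2HSV)[v0:v1,u0:u1]
    m=((hsv[...,2]>thr)&(hsv[...,1]<sat)).astype(np.uint8)
    k=max(cv2.findContours(m,cv2.RETR_EXTERNAL,cv2.CHAIN_APPROX_NONE)[0],key=cv2.contourArea).reshape(-1,2)+[u0,v0]
    X=back(c,k,z)[:,:2]*1000
    (cx,cy),(w,h),a=cv2.minAreaRect(X.astype(np.float32)); 
    if w<h: w,h,a=h,w,a+90
    a=(a+90)%180-90
    return np.array([cx,cy])/1000,np.radians(a),w,h
E
python3 - <<'E'
from h import *
w=load('w1')
for t in (90,120): 
  for s in (40,60,80): print(t,s,whiterect(w,275,360,140,270,.021,t,s))
print(rect(back(w,[(291,153),(338,153),(339,256),(292,256)],.021)))
E
```

```text
90 40 (array([0.55800092, 0.2648902 ]), np.float64(0.3947282440017964), 108.6584243774414, 46.70387268066406)
90 60 (array([0.55804724, 0.26478006]), np.float64(0.39292501762770377), 108.57881927490234, 46.93955993652344)
90 80 (array([0.55800635, 0.26487976]), np.float64(0.39393049409726316), 108.62484741210938, 47.18145751953125)
120 40 (array([0.55840302, 0.26508502]), np.float64(0.39336873355482455), 107.58829498291016, 46.38121032714844)
120 60 (array([0.55840302, 0.26508502]), np.float64(0.39336873355482455), 107.58829498291016, 46.38121032714844)
120 80 (array([0.55840302, 0.26508502]), np.float64(0.39336873355482455), 107.58829498291016, 46.38121032714844)
(array([0.5585, 0.2652]), np.float64(0.3964), np.float64(0.1097), np.float64(0.0476))
```

```bash
python3 - <<'E'
from h import *
plan([.5583,.2650,.2115],.394+np.pi/2)
w=load('w1'); print(back(w,[(386,215),(408,180),(397,197)],.019)-[.5583,.265,0])
E
```

```text
shift cm [-0.52 -0.49  9.37] rotvec [ 0.      0.0026 -0.0019]
shift cm [-0.52 -0.49  9.37] rotvec [ 4.1000e-03 -1.0000e-04  3.1397e+00]
q6 -1.5711331681176974 eepos [0.5514 0.2674 0.3051]
[[-0.01946693  0.07104108  0.019     ]
 [-0.0608751   0.07467992  0.019     ]
 [-0.04104202  0.07265476  0.019     ]]
```

```bash
python3 -m jog '[[-0.5,-0.5,4,0,0.0026,-0.002],[-0.5,-0.5,6,0,0.0026,-0.002],[-0.5,-0.5,6,0,0.0026,-0.002],[-0.5,-0.5,6,0,0.0026,-0.002]]' 75; python3 - <<'E'
from h import *
plan([.5583,.2650,.2115],.394+np.pi/2)
E
```

```text
time_s: 1.9
ee_pos: [0.5584, 0.2645, 0.2448]
eef_rot: [3.142, -0.001, -2.748]
force: [0.4, 0.8, -0.3]
grip_width: 0.0714
grip_force: 0.0
shift cm [-0.02  0.05  3.33] rotvec [ 0.     -0.0008 -0.0003]
shift cm [-0.02  0.05  3.33] rotvec [-1.3000e-03 -0.0000e+00  3.1413e+00]
q6 -1.5814145681843794 eepos [0.5584 0.2645 0.2448]
```

```bash
python3 -m jog '[[0,0,2.5,0,0,0],[0,0.05,3.3,0,0,0],[0,0.05,3.3,0,0,0],[0,0.05,3.3,0,0,0]]'; python3 -m jog '[[0,0,0,0,0,0],[0,0,0,0,0,0],[0,0,0,0,0,0],[0,0,0,0,0,0],[0,0,0,0,0,0]]' 40 15
```

```text
time_s: 2.3
ee_pos: [0.5582, 0.2646, 0.2114]
eef_rot: [-3.142, -0.001, -2.748]
force: [-0.2, 0.1, -0.2]
grip_width: 0.0705
grip_force: 0.0
time_s: 2.8
ee_pos: [0.5581, 0.2644, 0.2103]
eef_rot: [-3.142, -0.002, -2.748]
force: [-0.3, -0.1, 2.7]
grip_width: 0.0461
grip_force: 15.0
```

Gripped at 46.1 mm, which matches the flange. Next I lift and move to where the wrist camera sees the module beside the held cover.

```bash
python3 -m jog '[[0,0,-3,0,0,0],[0,0,-7,0,0,0],[0,-4,-11,0,0,0],[0.3,-9,-12,0,0,0],[0.3,-14,-12,0,0,0],[0.3,-19,-12,0,0,0],[0.3,-24,-12,0,0,0],[0.3,-26.5,-12,0,0,0]]'; python3 -m jog '[[0,0,0,0,0,0],[0,0,0,0,0,0],[0,0,0,0,0,0],[0,0,0,0,0,0],[0,0,0,0,0,0],[0,0,0,0,0,0]]';  python3 - <<'E'
from h import *
w=cam('wrist'); save(w,'w2')
E
```

```text
time_s: 3.6
ee_pos: [0.6577, 0.0153, 0.3298]
eef_rot: [-3.141, -0.003, -2.75]
force: [-0.1, 1.3, -0.7]
grip_width: 0.0457
grip_force: 15.0
time_s: 4.2
ee_pos: [0.6569, 0.0192, 0.3301]
eef_rot: [-3.142, -0.002, -2.748]
force: [-1.3, 0.1, -0.9]
grip_width: 0.0459
grip_force: 15.0
```

View pics/w2.png

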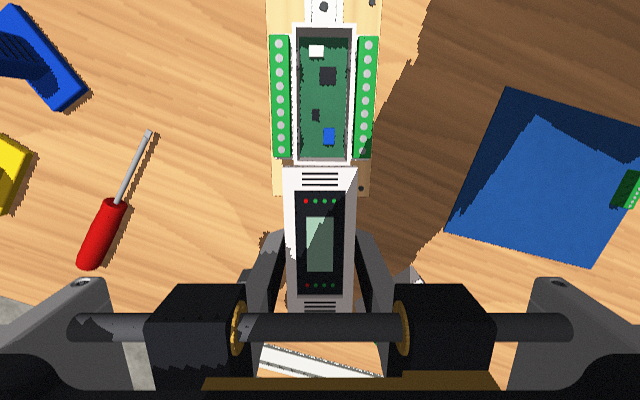

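The view shows the open mouth above, with rim outer corners about (291,22),(356,22),(355,165),(290,162). Below it is the held cover, with its flange at about (283,167)-(357,300) and window at (320,243). An enlarged crop will give exact corners.

```bash
python3 - <<'E'
from h import *
w=load('w2')
r=lambda v:cv2.resize(w[0][v:v+150,268:378],None,fx=3.6,fy=3.6,interpolation=cv2.INTER_CUBIC)
im=np.hstack([r(15),r(160)]); cv2.imwrite('pics/crop2.png',im)
E
```

```text
(no output)
```

View pics/crop2.png

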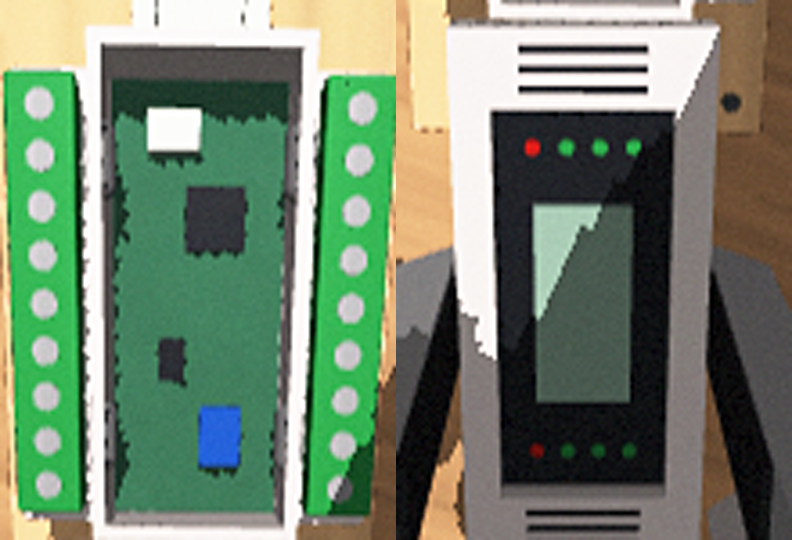

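```bash
python3 - <<'E'
from h import *
w=load('w2')
f=lambda P,du,dv:(np.array(P,float)+.5)/3.6-.5+[268-du,dv]
m=back(w,f([(102,45),(305,45),(288,524),(105,520)],0,15),.078); R=rect(m);print('mouth',R)
mo=back(w,f([(88,28),(320,30),(304,540),(91,540)],0,15),.078); print('outer(bottom clipped)',rect(mo))
e=back(w,f([(448,25),(720,27)],110,160),.1408)
o=ctrl.get_obs(); print('ee',o['ee_pos'],o['eef_rot'])
d=e[1]-e[0]; print('edge',e,np.linalg.norm(d),'dir',np.arctan2(d[1],d[0])-np.pi/2)
x=np.array([np.cos(o['eef_rot'][2]),np.sin(o['eef_rot'][2])])
print('cover centre', e.mean(0)[:2]-.053*x)
wd=back(w,f([(490,110),(675,112),(665,487),(502,483)],110,160),.1408);print('window',rect(wd))
for v in (0,1): print('check proj', proj(w,[*e.mean(0)[:2],.1408]))
plan([*R[0],.33],R[1]+np.pi/2)
E
```

```text
mouth (array([ 0.5653, -0.016 ]), np.float64(0.3822), np.float64(0.0986), np.float64(0.0425))
outer(bottom clipped) (array([ 0.5658, -0.0156]), np.float64(0.3844), np.float64(0.1057), np.float64(0.049))
ee [0.65695926 0.01905335 0.33009306] [-3.14154593e+00 -2.46847398e-03 -2.74775263e+00]
edge [[ 0.61607288 -0.02324528  0.1408    ]
 [ 0.59834342  0.02031205  0.1408    ]] 0.04702738398618277 dir 0.3865581982859818
cover centre [0.65615059 0.01887146]
window (array([0.657, 0.019]), np.float64(0.3965), np.float64(0.0773), np.float64(0.0327))
check proj [[319.8697898  166.86117493]]
check proj [[319.8697898  166.86117493]]
shift cm [9.81 0.28 0.03] rotvec [-0.0001 -0.0025  0.0116]
shift cm [9.81 0.28 0.03] rotvec [ 3.90e-03 -1.00e-04 -3.13e+00]
q6 -1.9909264690757051 eepos [0.657  0.0191 0.3301]
```

```bash
python3 -m jog '[[4,0.1,0,0,-0.0025,0.011],[8,0.2,0,0,-0.0025,0.011],[9.8,0.3,0,0,-0.0025,0.011],[9.8,0.3,1.5,0,-0.0025,0.011],[9.8,0.3,3,0,-0.0025,0.011],[9.8,0.3,3,0,-0.0025,0.011],[9.8,0.3,3,0,-0.0025,0.011]]';  python3 - <<'E'
from h import *
w=cam('wrist'); save(w,'w3')
crop(w,'crop3',230,110,180,220,2.7)
plan([.5653,-.016,.2793],.383+np.pi/2)
E
```

```text
time_s: 4.95
ee_pos: [0.5654, -0.0161, 0.3006]
eef_rot: [3.142, -0.0, -2.759]
force: [-0.1, -0.8, -0.7]
grip_width: 0.0456
grip_force: 15.0
shift cm [0.02 0.02 2.16] rotvec [-0.0004  0.0006 -0.0006]
shift cm [0.02 0.02 2.16] rotvec [9.000e-04 6.000e-04 3.141e+00]
q6 -2.046377362768527 eepos [ 0.5655 -0.0161  0.301 ]
```

Centred over the mouth to about 0.2 mm, so I descend, feeling for contact.

```bash
python3 -m jog '[[0,0,0.8,0,0,0],[0,0,1.4,0,0,0],[0,0,1.7,0,0,0],[0,0,1.7,0,0,0],[0,0,1.7,0,0,0]]'; python3 -m jog '[[0,0,0.15,0,0,0],[0,0,0.25,0,0,0],[0,0,0.3,0,0,0],[0,0,0.3,0,0,0]]'
```

```text
time_s: 5.5
ee_pos: [0.5654, -0.0162, 0.2833]
eef_rot: [-3.142, -0.0, -2.759]
force: [0.4, 0.1, 0.1]
grip_width: 0.0457
grip_force: 15.0
time_s: 5.9
ee_pos: [0.5653, -0.0162, 0.2802]
eef_rot: [3.142, -0.0, -2.759]
force: [0.1, -0.8, -0.2]
grip_width: 0.0455
grip_force: 15.0
```

```bash
python3 -m jog '[[0,0,0.07,0,0,0],[0,0,0.07,0,0,0],[0,0,0.07,0,0,0]]'; python3 -m jog '[[0,0,0.06,0,0,0],[0,0,0.06,0,0,0],[0,0,0.06,0,0,0]]'
```

```text
time_s: 6.2
ee_pos: [0.5653, -0.0162, 0.2796]
eef_rot: [-3.142, -0.0, -2.759]
force: [0.2, -0.3, -0.6]
grip_width: 0.046
grip_force: 15.0
time_s: 6.5
ee_pos: [0.5653, -0.0162, 0.2791]
eef_rot: [-3.141, 0.0, -2.759]
force: [0.8, -0.2, 0.8]
grip_width: 0.046
grip_force: 15.0
```

```bash
python3 -m jog '[[0,0,0.05,0,0,0],[0,0,0.05,0,0,0],[0,0,0.05,0,0,0]]';  python3 -m jog '[[0,0,0.05,0,0,0],[0,0,0.05,0,0,0],[0,0,0.05,0,0,0]]'
```

```text
time_s: 6.8
ee_pos: [0.5654, -0.0162, 0.2789]
eef_rot: [-3.141, 0.001, -2.759]
force: [-0.3, 0.0, 5.2]
grip_width: 0.0454
grip_force: 15.0
time_s: 7.1
ee_pos: [0.5654, -0.0162, 0.2787]
eef_rot: [-3.141, 0.001, -2.759]
force: [-2.6, -0.0, 7.8]
grip_width: 0.0459
grip_force: 15.0
```

Contact at the expected height. I ease off, open, and retreat upward.

```bash
python3 -m jog '[[0,0,-0.08,0,0,0],[0,0,-0.1,0,0,0],[0,0,-0.1,0,0,0]]'; python3 -m jog '[[0,0,0,0,0,0],[0,0,0,0,0,0],[0,0,0,0,0,0],[0,0,0,0,0,0]]' 66;  python3 -m jog '[[0,0,-2,0,0,0],[0,0,-5,0,0,0],[0,0,-5,0,0,0],[0,0,-5,0,0,0]]'; python3 - <<'E'
from h import *
w=cam('wrist'); save(w,'w4')
crop(w,'crop4',230,70,180,220,2.7)
print(whiterect(w,270,375,100,280,.1,100,40))
E
```

```text
time_s: 7.4
ee_pos: [0.5654, -0.0162, 0.279]
eef_rot: [-3.141, 0.0, -2.759]
force: [0.9, -0.2, 3.3]
grip_width: 0.0459
grip_force: 15.0
time_s: 7.8
ee_pos: [0.5653, -0.0162, 0.2788]
eef_rot: [3.141, -0.0, -2.759]
force: [0.9, 0.4, 0.0]
grip_width: 0.0621
grip_force: 0.0
time_s: 8.2
ee_pos: [0.5652, -0.0162, 0.3291]
eef_rot: [-3.141, 0.001, -2.759]
force: [-0.7, -0.0, -0.5]
grip_width: 0.0616
grip_force: 0.0
(array([ 0.54399634, -0.02502954]), np.float64(0.38255949532241096), 143.014892578125, 71.96857452392578)
```

View pics/crop4.png

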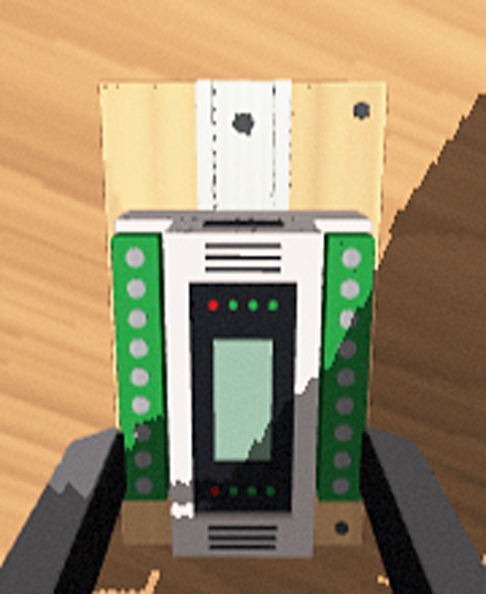

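The cover lies squarely in the mouth: window corners at crop (190,283),(300,283),(293,515),(200,515), with even margins all round. Next I go to the tool.

```bash
python3 - <<'E'
from h import *
w=load('w4')
f=lambda P:(np.array(P,float)+.5)/2.7-.5+[230,70]
print('window',rect(back(w,f([(190,283),(300,283),(293,515),(200,515)]),.090)))
print('flange',rect(back(w,f([(163,233),(324,233),(313,556),(173,556)]),.090)))
plan([.486,-.311,.33],-.17+np.pi/2)
E
```

```text
window (array([ 0.5658, -0.0152]), np.float64(0.3894), np.float64(0.0781), np.float64(0.0319))
flange (array([ 0.5664, -0.0158]), np.float64(0.3809), np.float64(0.1085), np.float64(0.0473))
shift cm [ 18.34 -24.4   -0.17] rotvec [ 1.000e-04 -8.000e-04  5.523e-01]
shift cm [ 18.34 -24.4   -0.17] rotvec [ 1.1000e-03  1.0000e-04 -2.5893e+00]
q6 -2.046407327557035 eepos [ 0.5651 -0.0162  0.3283]
```

```bash
python3 -m jog '[[3,-4,0,0,0,0.1],[18.3,-24.4,0,0,0,0.552],[18.3,-24.4,0,0,0,0.552],[18.3,-24.4,0,0,0,0.552],[18.3,-24.4,0,0,0,0.552],[18.3,-24.4,0,0,0,0.552],[18.3,-24.4,0,0,0,0.552],[18.3,-24.4,0,0,0,0.552]]'; python3 -m jog '[[0,0,0,0,0,0],[0,0,0,0,0,0],[0,0,0,0,0,0]]'; python3 - <<'E'
from h import *
w=cam('wrist'); save(w,'w5')
crop(w,'crop5',210,90,220,240,2.5)
E
```

```text
time_s: 9.05
ee_pos: [0.4859, -0.3118, 0.3276]
eef_rot: [3.141, -0.002, 2.97]
force: [0.0, 0.5, -0.4]
grip_width: 0.062
grip_force: 0.0
time_s: 9.35
ee_pos: [0.487, -0.3098, 0.3289]
eef_rot: [3.142, -0.0, 2.973]
force: [0.3, -0.3, 0.1]
grip_width: 0.0619
grip_force: 0.0
```

View pics/crop5.png

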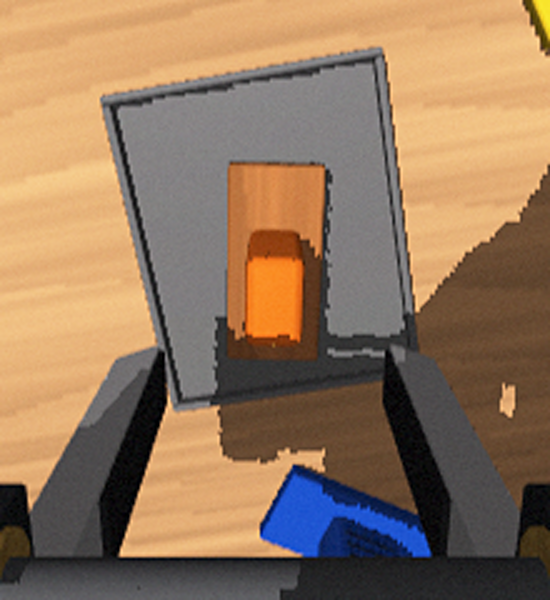

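The orange tool's foot has crop corners (229,163),(325,163),(319,359),(227,357), and its handle top (247,256),(302,257),(300,341),(247,337). The blue look-alike is separate, at the bottom.

```bash
python3 - <<'E'
from h import *
w=load('w5')
f=lambda P:(np.array(P,float)+.5)/2.5-.5+[210,90]
F=rect(back(w,f([(229,163),(325,163),(319,359),(227,357)]),.018));print('foot',F)
H=rect(back(w,f([(247,256),(302,257),(300,341),(247,337)]),.068));print('handle',H)
print('tray',rect(back(w,f([(103,98),(380,48),(416,372),(176,409)]),.012)))
plan([*F[0],.26],F[1]+np.pi/2)
plan([*H[0],.26],H[1]+np.pi/2)
E
```

```text
foot (array([ 0.4873, -0.3093]), np.float64(-0.1877), np.float64(0.0893), np.float64(0.0414))
handle (array([ 0.4859, -0.3094]), np.float64(-0.1797), np.float64(0.0323), np.float64(0.02))
tray (array([ 0.4787, -0.3103]), np.float64(-0.0042), np.float64(0.147), np.float64(0.1163))
shift cm [-0.03  0.07  6.9 ] rotvec [-0.0001 -0.0001  0.0193]
shift cm [-0.03  0.07  6.9 ] rotvec [ 1.0000e-04 -1.0000e-04 -3.1223e+00]
q6 -2.0326654189927202 eepos [ 0.4869 -0.3099  0.329 ]
shift cm [0.11 0.04 6.9 ] rotvec [-0.0001 -0.0001  0.0113]
shift cm [0.11 0.04 6.9 ] rotvec [ 1.0000e-04 -1.0000e-04 -3.1303e+00]
q6 -2.0326654189927202 eepos [ 0.4869 -0.3099  0.329 ]
```

```bash
python3 -m jog '[[0,0,4,0,0,0.017],[0,0.05,8,0,0,0.017],[0,0.05,10,0,0,0.017],[0,0.05,10.3,0,0,0.017],[0,0.05,10.3,0,0,0.017],[0,0.05,10.3,0,0,0.017]]'; python3 -m jog '[[0,0,0,0,0,0],[0,0,0,0,0,0],[0,0,0,0,0,0],[0,0,0,0,0,0],[0,0,0,0,0,0],[0,0,0,0,0,0]]' 5 60
```

```text
time_s: 10.0
ee_pos: [0.487, -0.3104, 0.2275]
eef_rot: [-3.141, 0.002, 2.955]
force: [0.1, 0.2, -0.3]
grip_width: 0.0617
grip_force: 0.0
time_s: 10.6
ee_pos: [0.4866, -0.3104, 0.226]
eef_rot: [3.142, -0.0, 2.955]
force: [-0.8, 0.7, 0.4]
grip_width: 0.0217
grip_force: 60.0
```

```bash
python3 -m jog '[[0,0,-2,0,0,0],[0,0,-6,0,0,0],[0,0,-10,0,0,0],[0,0,-11.5,0,0,0],[0,0,-11.5,0,0,0],[0,0,-11.5,0,0,0]]'; python3 - <<'E'
from h import *
plan([.658,.0216,.34],.384+np.pi/2)
E
```

```text
time_s: 11.2
ee_pos: [0.4864, -0.3102, 0.3398]
eef_rot: [3.141, -0.001, 2.955]
force: [0.3, -0.2, -3.3]
grip_width: 0.0216
grip_force: 60.0
shift cm [-1.070e+01  3.579e+01 -2.000e-02] rotvec [ 0.0008 -0.0011 -0.5708]
shift cm [-1.070e+01  3.579e+01 -2.000e-02] rotvec [-1.5000e-03 -1.1000e-03  2.5708e+00]
q6 -2.0152119290564166 eepos [ 0.4864 -0.3102  0.3398]
```

```bash
python3 -m jog '[[-1,3,0,0,0,-0.07],[-10.7,35.8,0,0,0,-0.571],[-10.7,35.8,0,0,0,-0.571],[-10.7,35.8,0,0,0,-0.571],[-10.7,35.8,0,0,0,-0.571],[-10.7,35.8,0,0,0,-0.571],[-10.7,35.8,0,0,0,-0.571],[-10.7,35.8,0,0,0,-0.571]]'; python3 - <<'E'
from h import *
plan([.658,.0216,.34],.384+np.pi/2)
E
```

```text
time_s: 12.0
ee_pos: [0.6588, 0.0241, 0.3385]
eef_rot: [3.14, -0.003, -2.757]
force: [-0.1, -0.8, -2.0]
grip_width: 0.022
grip_force: 60.0
shift cm [ 0.17 -0.2  -0.15] rotvec [ 0.0013 -0.003   0.001 ]
shift cm [ 0.17 -0.2  -0.15] rotvec [ 4.7000e-03  2.1000e-03 -3.1406e+00]
q6 -1.9748620289225278 eepos [0.6588 0.0241 0.3385]
```

```bash
python3 -m jog '[[0,0,0,0,0,0],[0,0,0,0,0,0],[0,0,0,0,0,0],[0,0,0,0,0,0],[0,0,0,0,0,0]]'; python3 - <<'E'
from h import *
w=cam('wrist'); save(w,'w6')
r=lambda v:cv2.resize(w[0][v:v+150,268:378],None,fx=3.6,fy=3.6,interpolation=cv2.INTER_CUBIC)
im=np.hstack([r(15),r(150)]); cv2.imwrite('pics/crop6.png',im)
plan([.658,.0216,.34],.384+np.pi/2)
E
```

```text
time_s: 12.5
ee_pos: [0.658, 0.0205, 0.3409]
eef_rot: [-3.142, -0.0, -2.759]
force: [-0.0, -0.4, -1.5]
grip_width: 0.0217
grip_force: 60.0
shift cm [-0.03  0.09  0.1 ] rotvec [-0.0001 -0.     -0.0009]
shift cm [-0.03  0.09  0.1 ] rotvec [-0.0000e+00  1.0000e-04  3.1407e+00]
q6 -1.9780278283710742 eepos [0.6581 0.0207 0.341 ]
```

View pics/crop6.png

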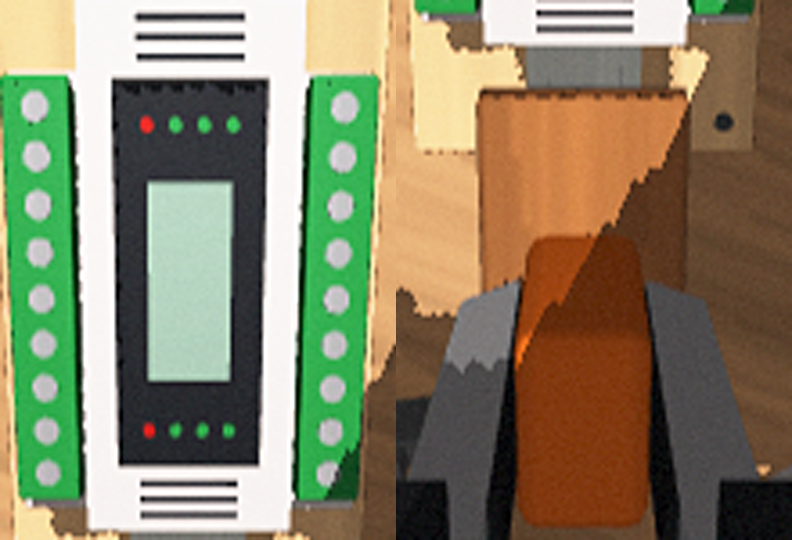

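The cover window has corners at left crop (113,80),(268,79),(258,465),(120,465). The held tool's foot shows its far edge at (480,93)-(689,96) in the right crop, straight between the fingers.

```bash
python3 - <<'E'
from h import *
w=load('w6'); o=ctrl.get_obs()
f=lambda P,du,dv:(np.array(P,float)+.5)/3.6-.5+[268-du,dv]
for z in (.090,.095):
  W=rect(back(w,f([(113,80),(268,79),(258,465),(120,465)],0,15),z)); print('window',z,W)
zt=o['ee_pos'][2]-.222+.014
e=back(w,f([(480,93),(689,96)],110,150),zt); d=e[1]-e[0]; y=o['eef_rot'][2]
x=np.array([np.cos(y),np.sin(y)]); yv=np.array([-x[1],x[0]])*-1
print('foot width',np.linalg.norm(d),'yaw',np.arctan2(d[1],d[0])-np.pi/2,'tcp yaw',y+np.pi)
s=back(w,f([(480,285),(685,285)],110,150),zt); print('side dirs',[np.arctan2(*(e[i]-s[i])[[1,0]])+np.pi for i in (0,1)], 'w',np.linalg.norm(s[1]-s[0]))
c=e.mean(0)[:2]-.045*x; print('tool centre-TCP in tool axes',(c-o['ee_pos'][:2])@x,(c-o['ee_pos'][:2])@yv)
plan([.5657,-.0155,.34],.385+np.pi/2)
E
```

```text
window 0.09 (array([ 0.5642, -0.0168]), np.float64(0.3795), np.float64(0.0786), np.float64(0.0319))
window 0.095 (array([ 0.5646, -0.0167]), np.float64(0.3795), np.float64(0.0769), np.float64(0.0312))
foot width 0.04045805053497995 yaw 0.36817085462384647 tcp yaw 0.3830740564271746
side dirs [np.float64(0.3527202490360275), np.float64(0.3930329965937953)] w 0.042065483560261775
tool centre-TCP in tool axes -0.001154847554792137 -7.6016242097290025e-06
shift cm [9.92 0.1  0.1 ] rotvec [-0.0001 -0.     -0.0019]
shift cm [9.92 0.1  0.1 ] rotvec [-0.0000e+00  1.0000e-04  3.1397e+00]
q6 -1.9780278283710742 eepos [0.6581 0.0207 0.341 ]
```

```bash
python3 - <<'E'
from h import *
plan([.564,-.0168,.322],.383+np.pi/2)
E
python3 -m jog '[[4,0.1,0,0,0,0],[8,0.2,0,0,0,0],[10.1,0.15,0,0,0,0],[10.1,0.15,0,0,0,0],[10.1,0.15,0,0,0,0],[10.1,0.15,1,0,0,0],[10.1,0.15,1.7,0,0,0],[10.1,0.15,1.7,0,0,0]]'; python3 -m jog '[[0,0,0,0,0,0],[0,0,0,0,0,0],[0,0,0,0,0,0]]';python3 - <<'E'
from h import *
plan([.564,-.0168,.318],.383+np.pi/2)
E
```

```text
shift cm [10.12  0.04  1.9 ] rotvec [-0.0001 -0.      0.0001]
shift cm [10.12  0.04  1.9 ] rotvec [ 0.0000e+00 -1.0000e-04 -3.1415e+00]
q6 -1.9780278283710742 eepos [0.6581 0.0207 0.341 ]
time_s: 13.35
ee_pos: [0.5642, -0.0147, 0.322]
eef_rot: [3.14, -0.003, -2.757]
force: [-0.6, -0.5, -2.1]
grip_width: 0.0218
grip_force: 60.0
time_s: 13.65
ee_pos: [0.5641, -0.0149, 0.3241]
eef_rot: [-3.141, 0.0, -2.757]
force: [-0.2, -0.1, -2.4]
grip_width: 0.0218
grip_force: 60.0
shift cm [ 0.08 -0.17  0.61] rotvec [-0.0002  0.0002  0.0013]
shift cm [ 0.08 -0.17  0.61] rotvec [-3.0000e-04 -3.0000e-04 -3.1403e+00]
q6 -2.046352684801131 eepos [ 0.5641 -0.0149  0.3241]
```

```bash
python3 -m jog '[[0.08,-0.17,0,0,0,0.001],[0.08,-0.17,0.2,0,0,0.001],[0.08,-0.17,0.4,0,0,0.001],[0.08,-0.17,0.5,0,0,0.001],[0.08,-0.17,0.5,0,0,0.001],[0.08,-0.17,0.5,0,0,0.001]]'; python3 - <<'E'
from h import *
plan([.564,-.0168,.313],.383+np.pi/2)
E
```

```text
time_s: 14.25
ee_pos: [0.5639, -0.0168, 0.3189]
eef_rot: [-3.142, -0.0, -2.758]
force: [0.3, 0.1, -1.8]
grip_width: 0.0218
grip_force: 60.0
shift cm [-0.01 -0.    0.59] rotvec [-0.     -0.0001  0.0002]
shift cm [-0.01 -0.    0.59] rotvec [ 2.0000e-04 -0.0000e+00 -3.1414e+00]
q6 -2.0486681768793726 eepos [ 0.5639 -0.0168  0.3189]
```

Settled over the window. Now I descend slowly to feel whether contact comes at about 0.317 (on the rim) or 0.313 (in it).

```bash
for i in 1 2 ; do python3 -m jog '[[0,0,0.05,0,0,0],[0,0,0.1,0,0,0],[0,0,0.1,0,0,0]]' | grep -E 'ee_pos|force: \['; done;  python3 -m jog '[[0,0,0.05,0,0,0],[0,0,0.05,0,0,0],[0,0,0.05,0,0,0]]' | grep -E 'ee_pos|force: \['
```

```text
ee_pos: [0.5639, -0.0168, 0.3179]
force: [0.2, 0.0, -2.9]
ee_pos: [0.5639, -0.0168, 0.3168]
force: [0.1, -0.8, -1.5]
ee_pos: [0.5639, -0.0168, 0.3164]
force: [-0.0, -0.3, -1.6]
```

```bash
python3 -m jog '[[0,0,0.05,0,0,0],[0,0,0.05,0,0,0],[0,0,0.05,0,0,0]]' | grep -E 'ee_pos|force: \[';  python3 -m jog '[[0,0,0.05,0,0,0],[0,0,0.05,0,0,0],[0,0,0.05,0,0,0]]' | grep -E 'ee_pos|force: \['
```

```text
ee_pos: [0.5639, -0.0168, 0.3159]
force: [0.4, 0.7, -2.1]
ee_pos: [0.5639, -0.0168, 0.3154]
force: [0.4, 0.8, -2.2]
```

```bash
for i in 1 2 3; do python3 -m jog '[[0,0,0.05,0,0,0],[0,0,0.05,0,0,0],[0,0,0.05,0,0,0]]' | grep -E 'ee_pos|force: \[';  done
```

```text
ee_pos: [0.5639, -0.0168, 0.315]
force: [0.7, 0.8, -1.9]
ee_pos: [0.5639, -0.0168, 0.3144]
force: [0.4, 0.2, -2.2]
ee_pos: [0.5639, -0.0168, 0.3139]
force: [0.1, -0.2, -1.8]
```

```bash
for i in 1 2 3; do python3 -m jog '[[0,0,0.03,0,0,0],[0,0,0.03,0,0,0],[0,0,0.03,0,0,0]]' | grep -E 'ee_pos|force: \[';  done
```

```text
ee_pos: [0.5639, -0.0168, 0.3137]
force: [-0.3, -0.9, -1.8]
ee_pos: [0.5639, -0.0168, 0.3133]
force: [-0.0, -0.5, -2.2]
ee_pos: [0.5639, -0.0168, 0.313]
force: [-0.2, 0.4, -1.6]
```

```bash
for i in 1 2 3; do python3 -m jog '[[0,0,0.03,0,0,0],[0,0,0.03,0,0,0],[0,0,0.03,0,0,0]]' | grep -E 'ee_pos|force: \[';  done
```

```text
ee_pos: [0.5639, -0.0168, 0.3128]
force: [0.5, 0.7, -1.0]
ee_pos: [0.5639, -0.0168, 0.3126]
force: [-0.8, 0.0, 0.7]
ee_pos: [0.5639, -0.0168, 0.3125]
force: [-2.3, 0.6, 4.8]
```

Contact came at 0.3127, the full-depth height, so the pad is in the rim. Now I press straight down.

```bash
for i in 1 2 3; do python3 -m jog '[[0,0,0.05,0,0,0],[0,0,0.1,0,0,0]]' | grep -E 'ee_pos|force: \[';  done
```

```text
ee_pos: [0.564, -0.0168, 0.3121]
force: [-3.1, -0.0, 10.6]
ee_pos: [0.5641, -0.0168, 0.3113]
force: [-1.9, 0.3, 11.0]
ee_pos: [0.5641, -0.0167, 0.31]
force: [-0.3, 0.7, 6.8]
```

Past the click. I continue down to the rim stop at about 0.3047.

```bash
for i in 1 2 3 4; do python3 -m jog '[[0,0,0.05,0,0,0],[0,0,0.1,0,0,0],[0,0,0.1,0,0,0]]' | grep -E 'ee_pos|force: \[';  done
```

```text
ee_pos: [0.5638, -0.0168, 0.3077]
force: [-1.0, 0.1, -1.0]
ee_pos: [0.5638, -0.0168, 0.3068]
force: [0.5, -0.2, -2.3]
ee_pos: [0.5639, -0.0168, 0.306]
force: [-1.0, -0.5, -2.5]
ee_pos: [0.5639, -0.0168, 0.3051]
force: [-0.3, 0.4, -2.0]
```

```bash
for i in 1 2 3; do python3 -m jog '[[0,0,0.05,0,0,0],[0,0,0.05,0,0,0],[0,0,0.05,0,0,0]]' | grep -E 'ee_pos|force: \[';  done
```

```text
ee_pos: [0.5639, -0.0168, 0.3049]
force: [-2.6, -0.3, 3.7]
ee_pos: [0.5639, -0.0168, 0.3049]
force: [-5.7, 0.4, 8.8]
ee_pos: [0.5639, -0.0168, 0.3049]
force: [-8.1, 1.2, 14.3]
```

```bash
for i in 1 2; do python3 -m jog '[[0,0,0.06,0,0,0],[0,0,0.06,0,0,0],[0,0,0.06,0,0,0]]' | grep -E 'ee_pos|force: \[|grip';  done; python3 - <<'E'
from h import *
c=cam('scene'); save(c,'s1'); t=cam('top'); save(t,'t1')
a=cv2.resize(c[0][130:280,260:400],None,fx=3,fy=3,interpolation=cv2.INTER_CUBIC); cv2.imwrite('pics/crop7.png',a)
E
```

```text
ee_pos: [0.5638, -0.0168, 0.3049]
force: [-11.0, 1.2, 20.4]
grip_width: 0.0216
grip_force: 60.0
ee_pos: [0.5638, -0.0168, 0.3049]
force: [-14.9, 1.0, 26.1]
grip_width: 0.0217
grip_force: 60.0
```

The stop is firm at 26 N after 7.8 mm of travel. I lift the tool away and inspect.

```bash
python3 -m jog '[[0,0,-0.2,0,0,0],[0,0,-0.5,0,0,0],[0,0,-1,0,0,0],[0,0,-2,0,0,0],[0,0,-4,0,0,0],[-5,0,-4,0,0,0],[-10,0,-4,0,0,0],[-10,0,-4,0,0,0]]';python3 -m jog '[[0,0,0,0,0,0],[0,0,0,0,0,0],[0,0,0,0,0,0],[0,0,0,0,0,0]]'; python3 - <<'E'
from h import *
c=cam('scene'); save(c,'s2'); w=cam('wrist'); save(w,'w7')
a=cv2.resize(c[0][190:260,310:370],None,fx=6,fy=6,interpolation=cv2.INTER_CUBIC)
b=cv2.resize(w[0][5:185,265:375],None,fx=3.3,fy=3.3,interpolation=cv2.INTER_CUBIC)
im=np.zeros((600,730,3),np.uint8); im[:a.shape[0],:a.shape[1]]=a; im[:b.shape[0],365:365+b.shape[1]]=b
cv2.imwrite('pics/crop8.png',im)
E
```

```text
time_s: 22.65
ee_pos: [0.66, 0.0225, 0.341]
eef_rot: [3.141, -0.0, -2.757]
force: [-1.1, -0.1, -2.3]
grip_width: 0.0217
grip_force: 60.0
time_s: 23.05
ee_pos: [0.6561, 0.0202, 0.3433]
eef_rot: [-3.141, 0.001, -2.759]
force: [0.0, -0.0, -2.0]
grip_width: 0.0213
grip_force: 60.0
```

View pics/crop8.png

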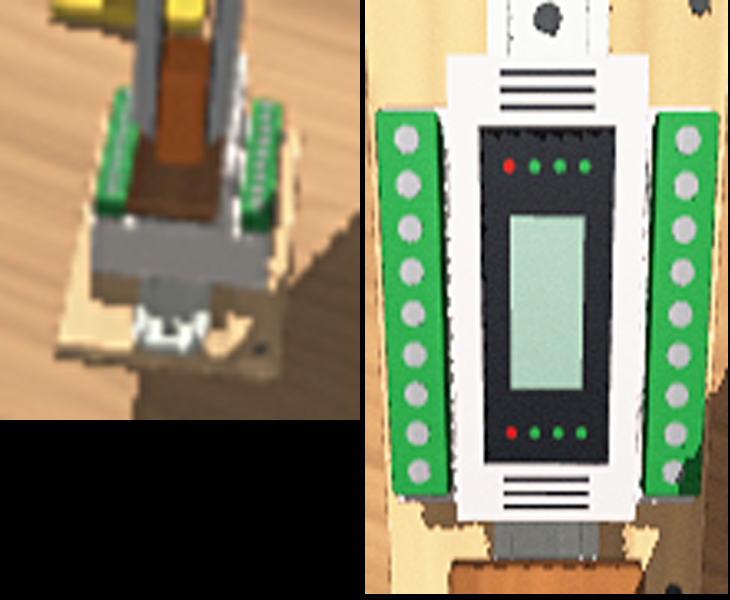

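The cover looks flush and square on the hood: window at (480,127)-(616,126)-(609,463)-(484,463), with no skew. I'll check its height from the apparent size at each end.

```bash
python3 - <<'E'
from h import *
w=load('w7')
f=lambda P:(np.array(P,float)-[365,0]+.5)/3.3-.5+[265,5]
for z in (.082,.090):
  X=back(w,f([(480,127),(616,126),(609,463),(484,463)]),z)
  print(z,rect(X),'far w',np.linalg.norm(X[1]-X[0]),'near w',np.linalg.norm(X[2]-X[3]))
  X=back(w,f([(447,56),(648,56),(637,520),(457,520)]),z); print(' flange',rect(X),np.linalg.norm(X[1]-X[0]),np.linalg.norm(X[2]-X[3]))
plan([.4866,-.3103,.34],-.186+np.pi/2)
E
```

```text
0.082 (array([ 0.5646, -0.0167]), np.float64(0.3783), np.float64(0.0787), np.float64(0.0325)) far w 0.03223335636604982 near w 0.03276897178039722
 flange (array([ 0.5648, -0.0166]), np.float64(0.3819), np.float64(0.1083), np.float64(0.0474)) 0.046699806448815134 0.04805082293913283
0.09 (array([ 0.565 , -0.0165]), np.float64(0.3783), np.float64(0.076), np.float64(0.0314)) far w 0.03116547698517632 near w 0.031683347655521166
 flange (array([ 0.5652, -0.0164]), np.float64(0.3819), np.float64(0.1047), np.float64(0.0458)) 0.045152658834674765 0.046458916639708484
shift cm [ 28.09 -24.33   0.3 ] rotvec [-1.000e-04  6.000e-04  5.688e-01]
shift cm [ 28.09 -24.33   0.3 ] rotvec [-8.0000e-04 -1.0000e-04 -2.5728e+00]
q6 -1.9784225364180872 eepos [0.6563 0.0203 0.343 ]
```

```bash
python3 - <<'E'
from h import *
for n,zs in (('w6',.090),('w7',.082)):
  w=load(n); g=cv2.resize(w[0],None,fx=4,fy=4,interpolation=cv2.INTER_CUBIC)
  m=(g.max(2)<110).astype(np.uint8); m[:4*20]=0; m[4*165:]=0; m[:,:4*290]=0; m[:,4*350:]=0
  k=max(cv2.findContours(m,cv2.RETR_EXTERNAL,cv2.CHAIN_APPROX_NONE)[0],key=cv2.contourArea).reshape(-1,2)
  k=(k+.5)/4-.5; v0,v1=k[:,1].min(),k[:,1].max()
  row=lambda v:(lambda s:(s.min(),s.max()))(k[np.abs(k[:,1]-v)<.4][:,0])
  for fr in (.1,.3,.5,.7,.9):
    v=v0+fr*(v1-v0); a,b=row(v); X=back(w,[(a,v),(b,v)],zs); print(n,fr,round(b-a,2),np.linalg.norm(X[1]-X[0])*1000)
E
```

```text
w6 0.1 42.5 31.975033728300545
w6 0.3 41.5 31.86666223355808
w6 0.5 40.75 31.94979322403099
w6 0.7 40.25 32.236694598681765
w6 0.9 38.75 31.717690961800834
w7 0.1 40.75 32.1776228538626
w7 0.3 39.75 32.00969096778442
w7 0.5 39.0 32.04029864438572
w7 0.7 37.75 31.65296543250183
w7 0.9 37.5 32.10546541323743
```

Width is uniform end to end at the seated height, so the cover is level and home. Now I return the tool to its original spot in the tray.

```bash
python3 -m jog '[[2,-2,0,0,0,0.07],[28.1,-24.3,0,0,0,0.569],[28.1,-24.3,0,0,0,0.569],[28.1,-24.3,0,0,0,0.569],[28.1,-24.3,0,0,0,0.569],[28.1,-24.3,0,0,0,0.569],[28.1,-24.3,0,0,0,0.569],[28.1,-24.3,0,0,0,0.569]]' >/dev/null; python3 -m jog '[[0,0,0,0,0,0],[0,0,0,0,0,0],[0,0,0,0,0,0],[0,0,0,0,0,0]]'; python3 - <<'E'
from h import *
plan([.4866,-.3103,.226],-.186+np.pi/2)
E
```

```text
time_s: 24.35
ee_pos: [0.4874, -0.3088, 0.3425]
eef_rot: [-3.142, 0.0, 2.957]
force: [0.0, 0.1, -1.9]
grip_width: 0.0219
grip_force: 60.0
shift cm [ 0.06 -0.16 11.65] rotvec [-0.      0.      0.0017]
shift cm [ 0.06 -0.16 11.65] rotvec [-1.0000e-04 -0.0000e+00 -3.1399e+00]
q6 -2.014728189320686 eepos [ 0.4874 -0.3088  0.3425]
```

```bash
python3 -m jog '[[0,-0.1,4,0,0,0],[0,-0.1,8,0,0,0],[0,-0.1,10.5,0,0,0],[0,-0.1,11.2,0,0,0],[0,-0.1,11.2,0,0,0],[0,-0.1,11.2,0,0,0],[0,-0.1,11.2,0,0,0]]';for i in 1 2 3; do python3 -m jog '[[0,0,0.05,0,0,0],[0,0,0.05,0,0,0],[0,0,0.05,0,0,0]]' | grep -E 'ee_pos|force: \[';  done
```

```text
time_s: 25.05
ee_pos: [0.4871, -0.3109, 0.2321]
eef_rot: [-3.14, 0.002, 2.956]
force: [0.8, 0.5, -2.9]
grip_width: 0.0218
grip_force: 60.0
ee_pos: [0.4867, -0.3109, 0.2303]
force: [-0.8, -0.9, -1.4]
ee_pos: [0.4867, -0.3109, 0.2294]
force: [-0.3, -0.3, -2.3]
ee_pos: [0.4867, -0.3108, 0.2289]
force: [0.7, 0.1, -2.4]
```

```bash
python3 -m jog '[[0,0,0.1,0,0,0],[0,0,0.2,0,0,0],[0,0,0.2,0,0,0]]' | grep -E 'ee_pos|force: \['; for i in 1 2 3; do python3 -m jog '[[0,0,0.04,0,0,0],[0,0,0.04,0,0,0],[0,0,0.04,0,0,0]]' | grep -E 'ee_pos|force: \[';  done
```

```text
ee_pos: [0.4867, -0.3108, 0.2268]
force: [-0.4, -0.6, -1.7]
ee_pos: [0.4867, -0.3109, 0.2266]
force: [-0.2, 0.3, -2.0]
ee_pos: [0.4867, -0.3108, 0.2261]
force: [-0.2, 0.5, -1.8]
ee_pos: [0.4867, -0.3109, 0.226]
force: [-0.4, 1.1, 1.1]
```

Contact. I release and retreat upward.

```bash
python3 -m jog '[[0,0,0,0,0,0],[0,0,0,0,0,0],[0,0,0,0,0,0],[0,0,0,0,0,0]]' 60 | grep -E 'force|width'; python3 -m jog '[[0,0,-2,0,0,0],[0,0,-6,0,0,0],[0,0,-11,0,0,0],[0,0,-15,0,0,0],[0,0,-15,0,0,0],[0,0,-15,0,0,0]]'; python3 - <<'E'
from h import *
t=cam('top'); w=cam('wrist')
a=cv2.resize(w[0][90:330,210:430],(400,436)); b=cv2.resize(t[0][100:280,190:420],None,fx=1.74,fy=1.74,interpolation=cv2.INTER_CUBIC)
im=np.zeros((440,800,3),np.uint8); im[:436,:400]=a; im[:b.shape[0],400:400+b.shape[1]]=b[:,:400]; cv2.imwrite('pics/end.png',im)
E
```

```text
force: [-0.2, -0.7, 0.3]
grip_width: 0.0507
grip_force: 0.0
time_s: 28.15
ee_pos: [0.4866, -0.3107, 0.3762]
eef_rot: [-3.141, 0.001, 2.956]
force: [0.2, 0.7, -0.6]
grip_width: 0.0566
grip_force: 0.0
```

View pics/end.png

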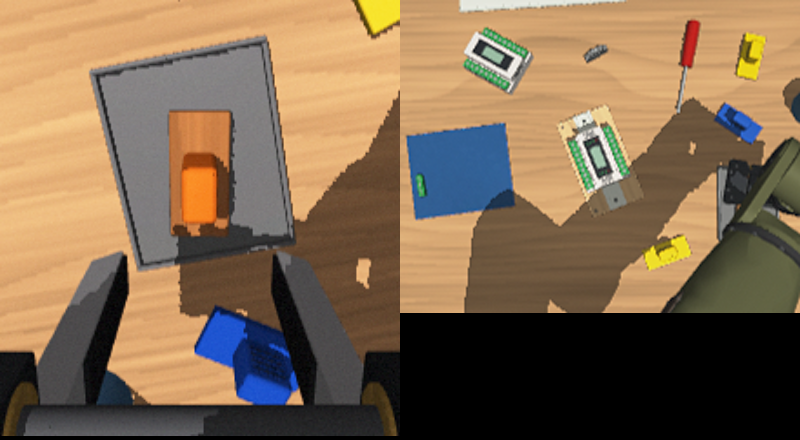

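The tool stands flat in the tray at (200,172), free of the gripper. The cover is on the module at (598,157), and the other objects in view are where they were.

```bash
python3 -c "
from station import ctrl
print(ctrl.hand_in())"
```

```text
the job is handed in; nothing more can be done
None
```

The cover is clicked fully home and level, pressed only with the orange seating tool (26 N at most). The tool stands released in its grey tray, and the job was handed in at about 28 s.

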